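# Pull out and lock the rice cooker shelf

## Robot

A 7-joint arm with a two-finger parallel gripper is mounted at the origin on the work surface. World frame = base frame: x ahead of the robot, y to its left, z up, the work surface at z = 0. Lengths are in m, angles in rad, forces in N, time in s.
With the tool pointing down it reaches from about 0.4 to 0.75 m from the base axis. Payload 19.5 kg.
Tool frame: the origin (TCP) lies at the very end of the fingers, on their centre line; the grasp point (between the pads) lies 19 mm behind it; z points along the fingers, y is the line along which they close (so a half turn about z gives the same grasp; the last joint's range is limited). The gripper opens to 85 mm and grips with 20 to 120 N. Pads are 22 mm wide; open, the fingers measure 114 mm over their backs; the gripper's body (76 mm by 85 mm) begins 54 mm behind the grasp point. The pads swing forward as they close: fully open they stand 13 mm farther back than shut.
Start: joints at [1.211, 0.707, -0.028, 1.485, 0.022, 0.951, -0.075], TCP at [0.18, -0.546, 0.199] pointing down, gripper open.
Joint ranges: [-2.71, 2.71], [-0.32, 2.16], [-1.57, 1.52], [0, 2.45], [-1.46, 4.6], [0, 2.02], [-2.83, 2.83]. Speed limits (rad/s): [1.89, 1.89, 2.57, 2.57, 3.01, 3.01, 3.01].

## Interface

Orientations are given as a unit quaternion [w, x, y, z].
In Python, from bench import bot gives the robot as it stands. The module is installed in compiled form; this text tells all that it offers.
- The arm moves only by the shell command python3 -m creep 'ROWS' [FORCE]. ROWS is JSON, a list of rows, each a list of 7 numbers: the shift along the tool's x, y, z in mm, then the turn, a rotation vector about the tool's x, y, z in rad, then the closure, from -1 (fully open) to 1 (shut). In form: [[dx, dy, dz, wx, wy, wz, claw], ...]. A call has 1 to 20 rows; each row shifts and turns the commanded pose from where the row before left it, along the tool's axes as they then stand; what a row does not reach is not made up. A row lasts 1/12 s, in which the tool goes at most 41.7 mm and 7.16 degrees, less where a joint would pass 70% of its speed; a pose out of reach is approached as far as the arm can. A call is refused whole if a number of a shift passes 41.7 or a number of a turn 0.125, either way. A call with a gripper value outside its range is refused whole. The fingers move at their own pace and stop on an object; FORCE is the grip in N (left out, the last holds). Time passes only in rows, so rows that do not move let the fingers close. It gives the time, the measured TCP pose, the force, the opening and the grip force at its end, in the units of the state.
- bot.state(): the state, without advancing time (a new reading comes with each control period).
- bot.read_camera(name): name is "scene" or "top" or "wrist"; returns a dict with "color" (420x560x3 uint8, red, green, blue), "intrinsics" (3x3 intrinsics, pixels), "rvec" (rotation vector, rad) and "tvec" (3), from world to camera coordinates, as OpenCV has them. Camera axes: x right, y down, z forward; pixel columns grow to the right and rows downward; lengths in m; the calibration is good to about 2 mm. A picture is of the moment at which its call begins. There is no depth.
- bot.job_done(): hands the job in; it is judged then, once.
The state is a dict: "clock": time; "q": joint angles; "joint_vel": joint speeds; "tau": joint torques, N m; "tool_pos": TCP position; "eef_rot": TCP orientation; "ft_force": force on the tool from outside, world axes, zero at the start; "wrist_torque": the same for the moment, N m; "width": finger opening in m; "grip_force": force on a finger pad.
Only numpy, scipy, OpenCV 4.12 (cv2) and the standard library are available. Lean on these libraries where they do the work, as an engineer would, in place of code of your own. Each camera call takes 0.05 s, during which the arm holds its last target. There are 200 camera calls.

## Task

The rice cooker stands on a pull-out tray that is locked at the back. Flick the kick lever on the tray's front fully up to release it, draw the tray gently towards the robot until it just comes up against its rubber end stop without squashing it, then push the lever right down with the fingertips so that it locks the tray there, and let go. Feel for the stop and the lever's bottom: do not press on the lever with more than about 30 N. Keep the cooker standing in its place on the tray, and do not disturb the other things on the counter.

Things in the scene. Friction and masses are not known exactly. Their poses are not given: they have to be found in the camera images.
- shelf: fixed steel slide frame of the pull-out shelf, 425 mm deep, 258 mm wide, lying on the counter. Origin on the counter under the middle of the closed tray's front edge; x points away from the robot along the slide, y to the left, z up
- tray (a joint): how far the wooden tray (260 x 260 mm, top 30 mm above the counter) is drawn out towards the robot (along the frame's -x), in m: 0 = closed, as at the start; it meets the stop's sprung rubber buffer (4 N per mm) between 0.078 and 0.102. Sliding friction about 5 N; pressing the lever may creep it a few mm. It can be locked only within about 2 mm of where it first touches the buffer
- lever (a joint): angle of the kick lever in rad: 0 = fully down (locked, as at the start), 0.7 = fully up; the tray is free above 0.25. It hangs on the tray's front and moves with it; its stiff friction hinge keeps it where it is left and takes about 5 N at the tip to move either way. A roller under it drops into the notch only if the tray is at the right place; else it is stopped hard at about 0.2 rad
- lever_tip (a point): centre of the lever's tip, a black rubber cross bar 36 mm long (along the frame's y), 14 mm thick, 46 mm above the counter when down, 92 mm when up. From the hinge it lies 80 mm in front and 22 mm above when down, about 47 mm in front and 68 mm above when up. Nothing stands within 50 mm of its ends
- lever_hinge (a point): centre of the lever's hinge, 24 mm above the counter and 4 mm in front of the tray's front edge; the hinge axis is the frame's y
- pull_post (a point): a point on the axis of the upright round steel pull post, 16 mm thick, that stands on a bracket 14 mm in front of the tray's front edge near its left corner; this point is 60 mm above the counter, the post's top 12 mm higher, the bracket's top 30 mm lower. It moves with the tray
- tray_seat (a point): middle of the place on the tray's top where the cooker stands, 125 mm behind the tray's front edge
- teacup: white ceramic teacup, 72 mm wide, 62 mm high, on the counter to the right of the shelf; origin under its middle
- bowl: translucent rice washing bowl, 170 mm wide, 80 mm high, on the counter to the left of the shelf; origin under its middle
- spatula: wooden spatula, 200 mm long, lying on the counter to the front left of the shelf; origin near its middle
- strainer: small steel strainer, 80 mm wide, 34 mm high, with a 90 mm straight handle, on the counter to the right of the shelf; origin under the middle of its cup
- lock_rail (a point): top of the dark lock rail of the frame, on its midline, 100 mm in front of the closed tray's edge. The rail is 14 to 20 mm wide and 19 to 20 mm high and runs under the lever along the frame's x; it has one lock notch at the back and one in the end-stop block near its front. The block is set by hand; where the tray meets it is known only to 12 mm either way and must be felt
- cooker_foot (a point): middle of the underside of the white domed rice cooker, 168 mm wide, 152 mm high, 0.8 to 1.6 kg, standing loose on rubber feet on the tray; z up
- buffer (a joint): how far the rubber buffer of the end stop (20 mm wide, 21 mm long, right of the tray's middle, in front of its edge) is squashed by the tray, in m: 0 = free, 0.008 = solid; about 4 N per mm, more if struck fast

How it is judged:
On the way, in this order (a step that is already met when the one before it is completed fails the run):
1. the lever is flicked up, releasing the tray (value of joint lever above 0.5 rad), for 0.1 s.
2. the tray is drawn out to its end stop (value of joint tray above 0.074 m), for 0.1 s.
3. the lever is pushed fully down with the tray at the stop (value of joint lever below 0.06 rad and value of joint tray above 0.074 m), for 0.2 s.
At the end, for the whole second after the job is handed in: The tray stands drawn out at its end stop (more than 0.074 m) and at rest, the lever is fully down (below 0.06 rad, which its notch allows only there), and the cooker stands upright within 20 mm of its place on the tray (all of step 3 and velocity of joint tray between -0.01 and 0.01 m/s and horizontal distance between cooker_foot and tray_seat below 0.02 m and angle between cooker_foot's own z axis and vertical below 0.1 rad); the robot touches nothing.
It fails at once if the drawn-out tray's lever is pushed down or squeezed with more than 40 N (value of joint tray above 0.05 m and value of joint lever below 0.45 rad and contact force between the fingers and shelf above 40 N).
It fails at once if the tray is pulled hard against its stop (buffer squashed more than 5 mm) (value of joint buffer above 0.005 m).
It fails at once if the cooker slides more than 20 mm on the tray or tips (horizontal distance between cooker_foot and tray_seat above 0.02 m or angle between cooker_foot's own z axis and vertical above 0.2 rad).
It fails at once if another thing on the counter is moved more than 20 mm (distance of any of teacup, bowl, spatula, strainer from where it was at the start of the episode above 0.02 m).
It also fails if it takes over 61 s, if anything falls off the work surface, if the arm or the gripper's body presses on something with over 40 N, if the wrist force passes 120 N, or if a joint passes its speed limit or range.

## Working session

There is one attempt and no reset: what is moved stays moved. The work goes in short steps, Python scripts to look and compute and a shell command to move; the robot and the scene stay as the last step left them, time stands still between calls to the robot, and variables do not carry over. Pictures are saved under pics/ and viewed, at most 11 in all, crops included, and the job is handed in when it is done.

```bash
mkdir -p pics
cat > h.py <<'E'
import numpy as np,cv2,pickle
from bench import bot
def snap(name,fn):
    c=bot.read_camera(name); cv2.imwrite(f'pics/{fn}.png',c['color'][:,:,::-1]); pickle.dump(c,open(f'pics/{fn}.pkl','wb')); return c
def ray(fn,u,v):
    c=pickle.load(open(f'pics/{fn}.pkl','rb')); R=cv2.Rodrigues(np.array(c['rvec'],float))[0]; t=np.array(c['tvec'],float).ravel()
    d=R.T@np.linalg.inv(c['intrinsics'])@[u,v,1]; return -R.T@t,d/np.linalg.norm(d)
def tri(*obs):
    A=np.zeros((3,3));b=np.zeros(3)
    for o in obs:
        p,d=ray(*o);M=np.eye(3)-np.outer(d,d);A+=M;b+=M@p
    x=np.linalg.solve(A,b); return x,[round(1000*np.linalg.norm(np.cross(x-ray(*o)[0],ray(*o)[1])),1) for o in obs]
def atz(fn,u,v,z):
    p,d=ray(fn,u,v); return p+d*(z-p[2])/d[2]
def proj(fn,P):
    c=pickle.load(open(f'pics/{fn}.pkl','rb')); return cv2.projectPoints(np.array(P,float).reshape(-1,3),np.array(c['rvec'],float),np.array(c['tvec'],float),np.array(c['intrinsics'],float),None)[0].reshape(-1,2)
E
python3 - <<'E'
from h import *
snap('scene','s0');snap('top','t0')
a=cv2.imread('pics/s0.png');b=cv2.imread('pics/t0.png')
for f in('s0','t0'): print(f,ray(f,280,210))
print(bot.state())
E
```

```text
s0 (array([0.60893875, 0.70443121, 0.89764044]), array([-0.00956343, -0.63571984, -0.77186063]))
t0 (array([0.45476091, 0.04595454, 1.03184559]), array([ 0.15503552, -0.0427786 , -0.98698226]))
{'clock': 0.1, 'q': array([ 1.21129257,  0.70701978, -0.02761051,  1.48493536,  0.02200848,
        0.95087855, -0.07549082]), 'joint_vel': array([-0.00055144, -0.00084331, -0.0011428 , -0.00168885,  0.00094024,
       -0.00067144,  0.00045797]), 'tau': array([ 1.57714654e-03, -8.84291410e+01,  1.23644818e+00, -2.36454445e+01,
        1.70316099e-02,  4.97468922e-03,  1.09947541e-04]), 'tool_pos': array([ 0.1795926 , -0.54596797,  0.19819031]), 'eef_rot': array([-4.59863430e-04,  9.87400886e-01,  1.58238019e-01, -9.29110888e-05]), 'ft_force': array([ 0.5594955 ,  0.89998977, -0.28873916]), 'wrist_torque': array([-0.00144139,  0.00721913,  0.02411884]), 'grip_force': 0.0, 'width': 0.08513628215744241}
```

View pics/s0.png

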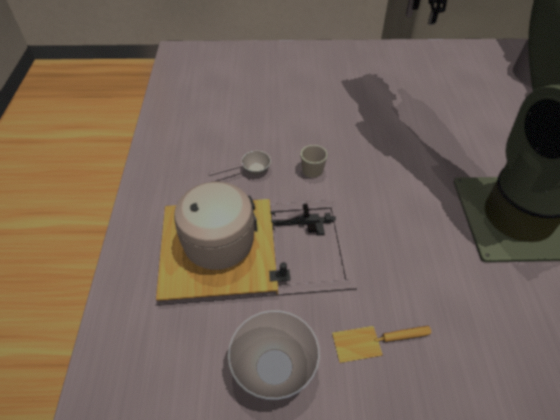

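View pics/t0.png

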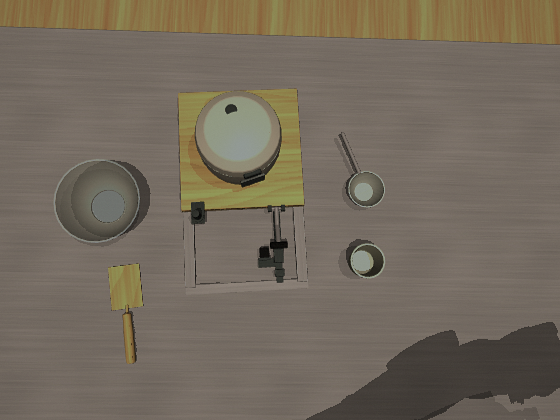

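The top view shows the tray front edge running from (181,210) to (303,206), the post near (198,212) and the lever bar near (278,244). The scene view has the post near (283,270) and the lever tip near (306,212). I'll enlarge both.

Run:
```python
import cv2,numpy as np
s=cv2.imread('pics/s0.png')[190:300,255:365];t=cv2.imread('pics/t0.png')[190:300,175:315]
f=lambda a,k:cv2.convertScaleAbs(cv2.resize(a,None,fx=k,fy=k,interpolation=cv2.INTER_CUBIC),alpha=1.6,beta=20)
a=f(s,5);b=f(t,5)
cv2.imwrite('pics/c1.png',a);cv2.imwrite('pics/c2.png',b)
```

```text
(no output)
```

View pics/c1.png

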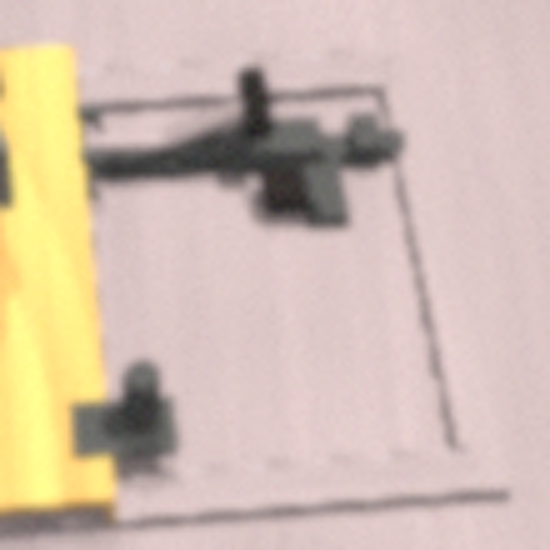

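View pics/c2.png

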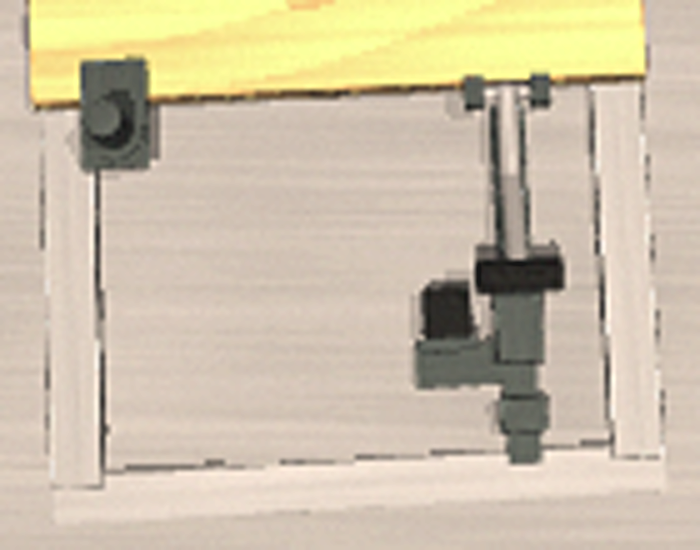

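Run:
```python
from h import *
np.set_printoptions(precision=4,suppress=True)
T=lambda x,y:('t0',175+(x+.5)/5-.5,190+(y+.5)/5-.5)
S=lambda x,y:('s0',255+(x+.5)/5-.5,190+(y+.5)/5-.5)
print('post top',tri(T(106,116),S(143,370)))
print('bar ctr',tri(T(520,269),S(255,101)))
print('bar L/R end', atz(*T(478,270),.046),atz(*T(562,270),.046))
print('tray fl',atz(*T(35,104),.030),tri(T(35,104),S(116,498)),'tray fr',atz(*T(645,76),.030))
print('buffer',atz(*T(446,310),.02),'hinge',atz(*T(508,92),.03))
print('frame L front',atz(*T(55,520),0.01),'R',atz(*T(664,488),.01))
print('bowl',atz('t0',105,204,0),'cup',atz('t0',364,262,0.),'spat',atz('t0',125,288,0))
```

```text
post top (array([0.5954, 0.1733, 0.0738]), [np.float64(1.0), np.float64(1.0)])
bar ctr (array([0.5384, 0.0058, 0.0493]), [np.float64(1.5), np.float64(1.5)])
bar L/R end [0.5394 0.0225 0.046 ] [ 0.54  -0.012  0.046]
tray fl [0.6074 0.2086 0.03  ] (array([0.6071, 0.209 , 0.0286]), [np.float64(0.5), np.float64(0.5)]) tray fr [ 0.6242 -0.0473  0.03  ]
buffer [0.5246 0.0351 0.02  ] hinge [0.6163 0.0106 0.03  ]
frame L front [0.4354 0.1963 0.01  ] R [ 0.4518 -0.058   0.01  ]
bowl [0.6229 0.3774 0.    ] cup [ 0.5069 -0.181   0.    ] spat [0.4453 0.3245 0.    ]
```

```bash
python3 -m creep '[[0,0,0,0,0,0.084,-1],[0,0,0,0,0,0.084,-1],[0,0,0,0,0,0.084,-1],[20,-26.4,0,0,0,0,-1],[20,-26.4,0,0,0,0,-1],[20,-26.4,0,0,0,0,-1],[20,-26.4,0,0,0,0,-1],[20,-26.4,0,0,0,0,-1],[20,-26.4,0,0,0,0,-1],[20,-26.4,0,0,0,0,-1],[20,-26.4,0,0,0,0,-1],[20,-26.4,0,0,0,0,-1],[20,-26.4,0,0,0,0,-1],[20,-26.4,0,0,0,0,-1],[20,-26.4,0,0,0,0,-1],[20,-26.4,0,0,0,0,-1],[20,-26.4,0,0,0,0,-1],[20,-26.4,0,0,0,0,-1],[20,-26.4,0,0,0,0,-1],[20,-26.4,0,0,0,0,-1]]'
cat > rel.py <<'E'
import sys
from h import *
from scipy.spatial.transform import Rotation as Ro
s=bot.state();q=s['eef_rot'];R=Ro.from_quat([q[1],q[2],q[3],q[0]]).as_matrix()
print('t',s['clock'],'p',s['tool_pos'].round(4),'x',R[:,0].round(3),'z',R[:,2].round(3),'F',s['ft_force'].round(1),'w',s['width'])
tg=np.array([float(v) for v in sys.argv[1:4]]);print('tool mm',(R.T@(tg-s['tool_pos'])*1000).round(1))
E
python3 rel.py .538 .0057 .12
```

```text
clock: 1.77
tool_pos: [0.49, -0.0743, 0.1985]
eef_rot: [-0.0, 0.999, 0.033, -0.0]
ft_force: [0.5, -0.5, -0.7]
width: 0.0853
grip_force: 0.0
t 1.7667 p [ 0.49   -0.0743  0.1985] x [ 0.998  0.066 -0.   ] z [-0.  0. -1.] F [ 0.5 -0.5 -0.7] w 0.08530753829174811
tool mm [ 53.2 -76.7  78.5]
```

```bash
python3 -m creep '[[18,-25.5,0,0,0,0,-1],[18,-25.5,0,0,0,0,-1],[17,-25.5,15,0,0,0,-1],[0,0,25,0,0,0,-1],[0,0,20,0,0,0,-1],[0,0,18,0,0,0,-1],[0,0,0,0,0,0,-1]]'
python3 rel.py .538 .0057 .031
python3 - <<'E'
from h import *
snap('wrist','w0');print(proj('w0',[[.538,.0057,.046],[.5395,.0237,.046],[.537,-.0123,.046],[.616,.0106,.024]]))
E
```

```text
clock: 2.35
tool_pos: [0.5358, 0.004, 0.1177]
eef_rot: [-0.0, 0.999, 0.033, -0.002]
ft_force: [-1.0, 0.8, -0.6]
width: 0.0855
grip_force: 0.0
t 2.35 p [0.5358 0.004  0.1177] x [ 0.998  0.066 -0.005] z [-0.005 -0.    -1.   ] F [-1.   0.8 -0.6] w 0.08550460943325054
tool mm [ 2.7 -1.6 86.7]
[[277.34085596 201.62914511]
 [252.51879715 198.0401767 ]
 [302.0747245  204.53402664]
 [277.6567015   88.94420759]]
```

View pics/w0.png

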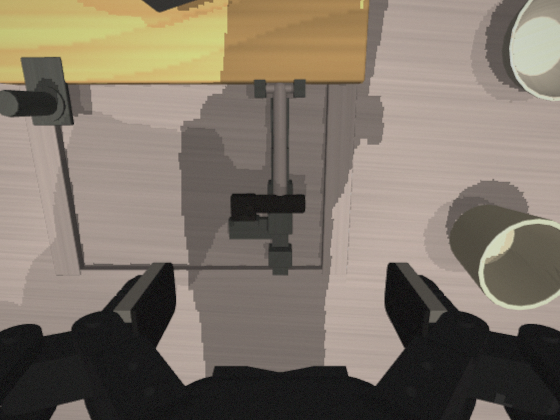

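The wrist view shows the bar centred at about (279,203) and the hinge at (279,88), within 2 px of the prediction. I'll go down and grip the bar's ends.

```bash
python3 -m creep '[[1,0,25,0,0,0,-1],[0,0,25,0,0,0,-1],[0,0,20,0,0,0,-1],[0,0,15,0,0,0,-1],[0,0,0,0,0,0,-1],[0,0,0,0,0,0,0.2],[0,0,0,0,0,0,0.6],[0,0,0,0,0,0,1],[0,0,0,0,0,0,1],[0,0,0,0,0,0,1],[0,0,0,0,0,0,1],[0,0,0,0,0,0,1]]' 40
python3 rel.py .538 .0057 .031
```

```text
clock: 3.4
tool_pos: [0.5383, 0.0039, 0.0358]
eef_rot: [-0.0, 0.999, 0.033, 0.0]
ft_force: [0.1, 0.0, -0.0]
width: 0.0006
grip_force: 0.0
t 3.4 p [0.5383 0.0039 0.0358] x [0.998 0.066 0.   ] z [ 0.  0. -1.] F [ 0.1  0.  -0. ] w 0.0005741859944026445
tool mm [-0.2 -1.8  4.8]
```

The fingers closed fully without catching the bar, so I'll look before going on.

Run:
```python
from h import *
a=snap('wrist','w1');snap('scene','s1');snap('top','t1')
f=lambda n,y,x,h,w,k:cv2.convertScaleAbs(cv2.resize(cv2.imread(f'pics/{n}.png')[y:y+h,x:x+w],None,fx=k,fy=k,interpolation=cv2.INTER_CUBIC),alpha=1.7,beta=25)
A=f('w1',0,100,420,360,1);B=f('s1',170,250,105,105,4)
cv2.imwrite('pics/c3.png',np.hstack([A,B]))
```

```text
(no output)
```

View pics/c3.png

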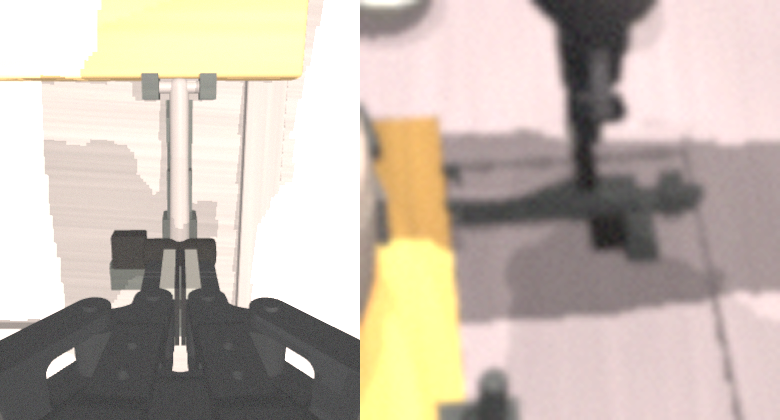

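Run:
```python
from h import *
x=np.array([.998,.0655,0]);y=np.array([-.0655,.998,0])
H=np.array([.6165,.0098,.024])
print(ray('w1',280,210), proj('w1',[H]))
for a in (0,.2,.4,.7):
    th=a+.268; tip=H-x*.083*np.cos(th)+np.array([0,0,.083*np.sin(th)])
    print(a,tip,[proj(f,[tip+.018*y,tip,tip-.018*y]).round(0).tolist() for f in('w1','s1','t1')])
```

```text
(array([0.60708426, 0.00835744, 0.21032371]), array([-0.28171242, -0.01957795, -0.95929913])) [[277.95570116  86.65377695]]
0 [0.53662297 0.00455757 0.04597868] [[[242.0, 252.0], [278.0, 252.0], [314.0, 252.0]], [[307.0, 216.0], [306.0, 210.0], [305.0, 204.0]], [[270.0, 246.0], [279.0, 245.0], [288.0, 245.0]]]
0.2 [0.54257295 0.00494807 0.06144149] [[[238.0, 254.0], [278.0, 254.0], [317.0, 254.0]], [[304.0, 212.0], [303.0, 206.0], [303.0, 200.0]], [[270.0, 242.0], [279.0, 242.0], [288.0, 241.0]]]
0.4 [0.55147017 0.00553201 0.07541162] [[[234.0, 247.0], [278.0, 247.0], [321.0, 247.0]], [[301.0, 208.0], [300.0, 203.0], [299.0, 197.0]], [[270.0, 237.0], [279.0, 236.0], [288.0, 236.0]]]
0.7 [0.56953742 0.00671779 0.09237154] [[[226.0, 218.0], [277.0, 218.0], [329.0, 218.0]], [[293.0, 204.0], [292.0, 198.0], [292.0, 193.0]], [[270.0, 227.0], [279.0, 226.0], [288.0, 226.0]]]
```

Run:
```python
from h import *
T=np.array([.5383,.0039,.0358])
for f in('w1','s1'): print(f,proj(f,[T,T+[0,0,.02],T+[.011,0,0],T-[.011,0,0],T+[0,.0145,0],T-[0,.0145,0]]).round(0).tolist())
f=lambda n,y,x,h,w,k:cv2.convertScaleAbs(cv2.resize(cv2.imread(f'pics/{n}.png')[y:y+h,x:x+w],None,fx=k,fy=k,interpolation=cv2.INTER_CUBIC),alpha=2.4,beta=0)
cv2.imwrite('pics/c4.png',np.hstack([f('w1',200,220,125,120,4),f('s1',180,275,62,40,8)[:496][:,:316],][:1]+[cv2.copyMakeBorder(f('s1',180,275,62,40,8),2,2,0,0,cv2.BORDER_CONSTANT)]))
```

```text
w1 [[280.0, 242.0], [280.0, 257.0], [281.0, 222.0], [278.0, 261.0], [252.0, 240.0], [307.0, 244.0]]
s1 [[305.0, 213.0], [305.0, 207.0], [300.0, 213.0], [309.0, 213.0], [305.0, 217.0], [304.0, 208.0]]
```

View pics/c4.png

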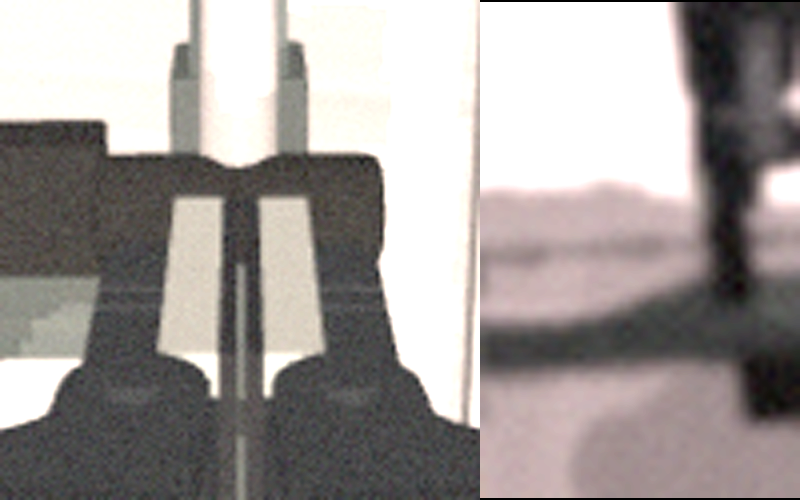

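The picture shows the shut finger faces ending at about row 249, over the bar, which doesn't fit the stated TCP height. I'll raise the hand and find the true fingertip in the image by differencing, since the fingers stay fixed in the wrist view.

```bash
python3 -m creep '[[0,0,-10,0,0,0,1],[0,0,-15,0,0,0,1],[0,0,-15,0,0,0,1],[0,0,0,0,0,0,1],[0,0,0,0,0,0,1]]'
python3 - <<'E'
from h import *
snap('wrist','w2')
a=cv2.imread('pics/w1.png').astype(int);b=cv2.imread('pics/w2.png').astype(int)
s=bot.state();print(s['tool_pos'],s['ft_force'],s['width'])
T=s['tool_pos'];print(proj('w2',[T,T+[0,0,.03],T+[.011,0,0],[.5366,.0046,.046]]))
for v in range(200,300,4):
    print(v,' '.join(f"{a[v,u].mean():.0f}/{b[v,u].mean():.0f}" for u in range(256,308,4)))
E
```

```text
clock: 3.97
tool_pos: [0.5387, 0.0039, 0.0766]
eef_rot: [-0.0, 0.999, 0.033, 0.001]
ft_force: [0.3, -0.1, -1.1]
width: -0.0003
grip_force: 0.0
[0.53834772 0.0039366  0.07593793] [-0.91289681  0.3276215  -0.45638026] 2.1362387261219284e-05
[[279.45759499 241.88148282]
 [279.43190282 266.48203594]
 [280.83236737 222.22490276]
 [278.21155959 226.51318178]]
200 112/105 109/107 108/107 60/43 111/82 125/102 132/125 126/118 95/57 121/41 132/109 126/125 125/125
204 111/104 112/104 110/105 61/58 111/84 123/102 133/105 129/102 95/58 102/57 110/117 109/128 111/126
208 111/105 110/106 112/103 61/61 111/83 125/103 132/105 127/101 101/57 104/56 110/101 109/120 111/120
212 109/104 112/104 48/106 59/59 113/81 124/102 133/108 128/100 103/62 48/56 101/103 108/122 110/121
216 113/23 112/29 47/22 60/24 109/27 124/90 134/101 129/69 102/27 47/18 76/30 110/26 110/23
220 111/28 110/27 61/31 61/27 100/28 123/28 131/34 128/32 104/28 60/30 61/35 113/26 112/26
224 110/28 112/26 59/25 60/34 102/33 124/30 133/28 107/26 88/32 58/31 61/28 107/30 109/30
228 111/28 109/26 60/33 62/28 102/27 108/27 130/32 110/30 89/26
[... 759 characters left out ...]
8 25/55 87/81 87/83 87/82 32/31 31/27
268 29/32 31/27 85/82 89/80 87/84 26/46 61/28 29/61 87/81 88/82 86/83 28/29 31/27
272 39/35 43/33 88/83 85/81 86/82 32/35 63/24 30/45 87/81 89/84 88/81 40/39 37/37
276 36/33 56/33 87/81 86/80 86/82 25/35 59/22 25/47 86/83 87/84 85/82 45/35 40/33
280 29/30 76/35 85/83 89/81 88/81 27/38 59/21 24/45 87/81 88/83 85/81 55/28 30/33
284 30/27 80/47 86/82 87/82 87/81 24/32 59/21 25/35 88/80 88/81 88/82 70/37 32/29
288 28/28 50/32 89/80 104/97 103/96 35/38 60/30 30/40 105/99 105/98 85/79 54/37 30/30
292 30/28 33/27 33/28 32/31 121/106 35/37 57/35 34/52 117/91 29/25 34/30 32/29 27/30
296 30/30 32/34 31/31 31/27 66/30 38/41 57/32 38/49 51/26 31/28 30/29 37/29 32/28
```

The fingertip ends at row 250 in both pictures, while the stated TCP projects to row 242. The tips therefore seem to end well above the stated TCP when shut. Feeling down onto the locked lever will give the offset, and the bottom height for later.

```bash
cat > f.py <<'E'
from h import *
s=bot.state();print(round(s['clock'],2),s['tool_pos'].round(4),'F',s['ft_force'].round(1),'w',round(s['width'],4),'g',round(s['grip_force'],1))
E
python3 -m creep '[[0,0,15,0,0,0,1],[0,0,15,0,0,0,1],[0,0,8,0,0,0,1],[0,0,0,0,0,0,1],[0,0,0,0,0,0,1]]' >/dev/null; python3 f.py
python3 -m creep '[[0,0,2,0,0,0,1],[0,0,0,0,0,0,1]]'>/dev/null; python3 f.py
python3 -m creep '[[0,0,2,0,0,0,1],[0,0,0,0,0,0,1]]'>/dev/null; python3 f.py
python3 -m creep '[[0,0,2,0,0,0,1],[0,0,0,0,0,0,1]]'>/dev/null; python3 f.py
```

```text
4.43 [0.5381 0.0038 0.0375] F [0.3 0.3 0.9] w -0.0001 g 0.0
4.6 [0.5385 0.0039 0.0359] F [-0.2  0.4 -0.4] w 0.0001 g 0.0
4.77 [0.5383 0.0039 0.0337] F [ 0.2  0.2 -0.3] w 0.0 g 0.0
4.93 [0.5382 0.0039 0.0314] F [-0.3 -0.2 -0.4] w -0.0001 g 0.0
```

```bash
echo "import sys
sys.exit(abs(s['ft_force'][2])>6)" >> f.py
python3 -m creep '[[0,0,2,0,0,0,1],[0,0,0,0,0,0,1]]'>/dev/null; python3 f.py &&
python3 -m creep '[[0,0,2,0,0,0,1],[0,0,0,0,0,0,1]]'>/dev/null && python3 f.py &&
python3 -m creep '[[0,0,2,0,0,0,1],[0,0,0,0,0,0,1]]'>/dev/null && python3 f.py &&
python3 -m creep '[[0,0,2,0,0,0,1],[0,0,0,0,0,0,1]]'>/dev/null && python3 f.py &&
python3 -m creep '[[0,0,2,0,0,0,1],[0,0,0,0,0,0,1]]'>/dev/null && python3 f.py
python3 - <<'E'
from h import *
snap('scene','s3');snap('wrist','w3')
f=lambda n,y,x,h,w,k:cv2.convertScaleAbs(cv2.resize(cv2.imread(f'pics/{n}.png')[y:y+h,x:x+w],None,fx=k,fy=k,interpolation=cv2.INTER_CUBIC),alpha=1.8,beta=0)
cv2.imwrite('pics/c5.png',np.hstack([f('w3',200,220,125,100,4),f('s3',150,265,100,75,5)]))
E
```

```text
5.1 [0.5382 0.0039 0.0294] F [-0.4 -0.1 -1. ] w 0.0002 g 0.0False
```

View pics/c5.png

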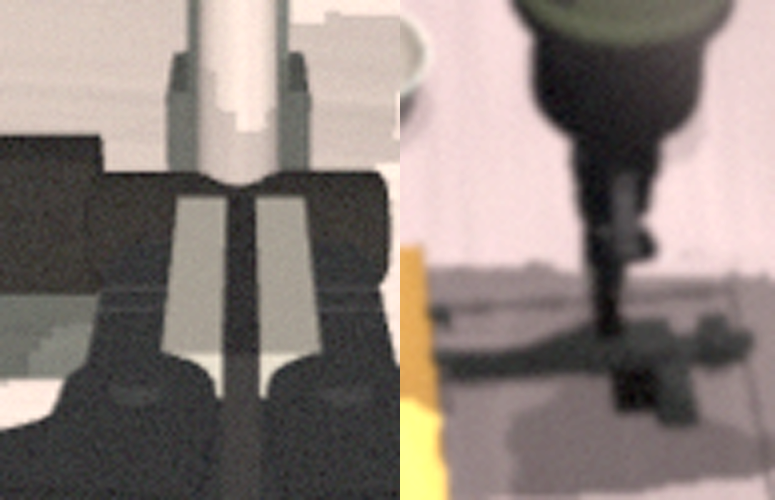

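```bash
sed -i 's/sys.exit(\(.*\))$/sys.exit(int(\1))/' f.py
python3 -m creep '[[0,0,2,0,0,0,1],[0,0,0,0,0,0,1]]'>/dev/null && python3 f.py &&
python3 -m creep '[[0,0,2,0,0,0,1],[0,0,0,0,0,0,1]]'>/dev/null && python3 f.py &&
python3 -m creep '[[0,0,2,0,0,0,1],[0,0,0,0,0,0,1]]'>/dev/null && python3 f.py &&
python3 -m creep '[[0,0,2,0,0,0,1],[0,0,0,0,0,0,1]]'>/dev/null && python3 f.py &&
python3 -m creep '[[0,0,2,0,0,0,1],[0,0,0,0,0,0,1]]'>/dev/null && python3 f.py
```

```text
5.37 [0.5382 0.0039 0.0274] F [-0.7  0.3 -0.8] w 0.0005 g 0.0
5.53 [0.5382 0.0039 0.0253] F [ 0.1 -0.4 -0. ] w 0.0002 g 0.0
5.7 [0.5382 0.0039 0.0233] F [-0.3 -0.9 -0.2] w 0.0002 g 0.0
5.87 [0.5382 0.0039 0.0213] F [ 0.3 -0.9 -0.3] w 0.0002 g 0.0
6.03 [0.5383 0.0039 0.0198] F [-1.9 -0.4 11.5] w 0.0002 g 5.6
```

Contact came at TCP z ≈ 0.0205 on the bar's top at 0.053, so the real tips sit about 32 mm behind the reported TCP. I'll use that offset from here. Next: rise, open, go down deeper, and grip the bar's ends.

```bash
python3 -m creep '[[0,0,-10,0,0,0,1],[0,0,-15,0,0,0,1],[0,0,0,0,0,0,-1],[0,0,0,0,0,0,-1],[0,0,0,0,0,0,-1],[0,0,0,0,0,0,-1],[0,0,0,0,0,0,-1],[-1,0,10,0,0,0,-1],[0,0,15,0,0,0,-1],[0,0,12,0,0,0,-1],[0,0,5,0,0,0,-1],[0,0,0,0,0,0,-1]]' >/dev/null; python3 f.py && 
python3 -m creep '[[0,0,0,0,0,0,0.2],[0,0,0,0,0,0,0.6],[0,0,0,0,0,0,1],[0,0,0,0,0,0,1],[0,0,0,0,0,0,1],[0,0,0,0,0,0,1]]' 40 >/dev/null; python3 f.py
```

```text
7.03 [0.5365 0.0038 0.0012] F [ 0.9 -0.3  0.6] w 0.0856 g 0.0
7.53 [0.5375 0.0041 0.0031] F [-1.9  1.   6.9] w 0.035 g 40.2
```

```bash
python3 -m creep '[[2.6,0,-7.9,0,0,0,1],[3.3,0,-7.6,0,0,0,1],[4.1,0,-7.2,0,0,0,1],[0,0,0,0,0,0,1]]' >/dev/null; python3 f.py
python3 -m creep '[[4.8,0,-6.7,0,0,0,1],[5.5,0,-6.3,0,0,0,1],[6.1,0,-5.7,0,0,0,1],[5.5,0,-4,0,0,0,1],[0,0,0,0,0,0,1],[0,0,0,0,0,0,1]]' >/dev/null; python3 f.py
```

```text
7.87 [0.548  0.0048 0.0266] F [-0.6  2.7  1.7] w 0.0348 g 42.4
8.37 [0.5689 0.0063 0.0483] F [-3.   4.3  5.8] w 0.0349 g 41.8
```

```bash
python3 -m creep '[[0,0,0,0,0,0,0],[0,0,0,0,0,0,-1],[0,0,0,0,0,0,-1],[0,0,0,0,0,0,-1],[0,0,0,0,0,0,-1],[0,0,-20,0,0,0,-1],[0,0,-30,0,0,0,-1],[0,0,-15,0,0,0,-1],[6,-28,0,0,0,0,-1],[6,-28,0,0,0,0,-1],[6,-28,0,0,0,0,-1],[6,-28,0,0,0,0,-1],[6,-27,0,0,0,0,-1],[6,-26,0,0,0,0,-1],[0,0,0,0,0,0,-1],[0,0,0,0,0,0,-1]]' >/dev/null; python3 rel.py .5955 .1735 .012
python3 - <<'E'
from h import *
print(proj('w0',[[.5955,.1735,.072],[.5955,.1735,.03]]),atz('t0',252,182,.1))
snap('wrist','w4');print(proj('w4',[[.5955,.1735,.072],[.5955,.1735,.03]]))
snap('scene','s4')
a=cv2.imread('pics/w4.png')[0:340];b=cv2.resize(cv2.imread('pics/s4.png')[185:295,265:340],None,fx=3,fy=3)[:330]
cv2.imwrite('pics/c6.png',np.hstack([a[:330],b]))
E
```

```text
t 9.7 p [0.5939 0.1741 0.1127] x [ 0.998  0.068 -0.   ] z [-0.  0. -1.] F [-0.5 -0.4  0.2] w 0.0854606736735604
tool mm [  1.5   0.7 100.7]
[[  2.88751383 102.70704   ]
 [ 47.3313352  102.99303294]] [0.65606623 0.06156385 0.1       ]
[[280.61479233 215.9989194 ]
 [280.46384026 199.30752973]]
```

View pics/c6.png

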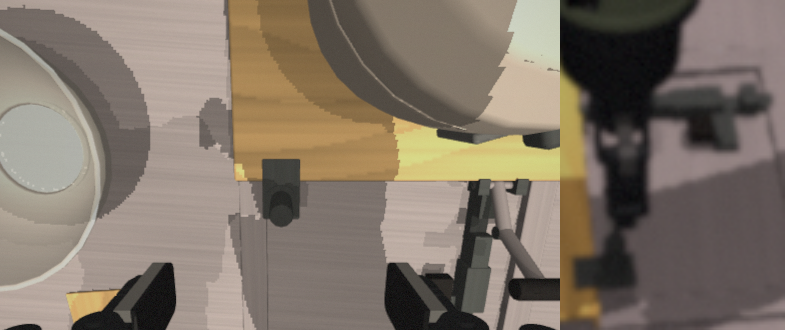

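The post top is at (281,215), as predicted, and the lever stands up. I'll descend and grip the post.

```bash
python3 -m creep '[[1.5,0.5,20,0,0,0,-1],[0,0,30,0,0,0,-1],[0,0,25,0,0,0,-1],[0,0,15,0,0,0,-1],[0,0,10,0,0,0,-1],[0,0,0,0,0,0,-1],[0,0,0,0,0,0,0],[0,0,0,0,0,0,0.7],[0,0,0,0,0,0,1],[0,0,0,0,0,0,1],[0,0,0,0,0,0,1],[0,0,0,0,0,0,1],[0,0,0,0,0,0,1]]' 40 >/dev/null; python3 f.py
```

```text
10.88 [0.5959 0.1736 0.0136] F [-0.9  3.5  6.6] w 0.0145 g 39.1
```

```bash
python3 -m creep '[[-1,0,0,0,0,0,1],[-2,0,0,0,0,0,1],[-3,0,0,0,0,0,1],[-4,0,0,0,0,0,1],[-4,0,0,0,0,0,1],[-4,0,0,0,0,0,1]]' >/dev/null; python3 f.py
python3 -m creep '[[-4,0,0,0,0,0,1],[-4,0,0,0,0,0,1],[-4,0,0,0,0,0,1],[-4,0,0,0,0,0,1],[-4,0,0,0,0,0,1],[-4,0,0,0,0,0,1],[-4,0,0,0,0,0,1],[-4,0,0,0,0,0,1],[-4,0,0,0,0,0,1],[-4,0,0,0,0,0,1],[-4,0,0,0,0,0,1],[-3,0,0,0,0,0,1],[-2,0,0,0,0,0,1],[-1,0,0,0,0,0,1]]' >/dev/null; python3 f.py
```

```text
11.38 [0.5787 0.1724 0.0136] F [ 5.1  4.8 -0.2] w 0.0145 g 38.9
12.55 [0.5288 0.169  0.0136] F [5.  4.7 0.5] w 0.0145 g 39.0
```

```bash
sed 's/abs(s\[.ft_force.\]\[2\])>6/s["ft_force"][0]>8/' f.py > g.py; tail -1 g.py
m(){ python3 g.py; }
python3 -m creep '[[-1,0,0,0,0,0,1],[-1,0,0,0,0,0,1],[-1,0,0,0,0,0,1],[-1,0,0,0,0,0,1],[-1,0,0,0,0,0,1],[-1,0,0,0,0,0,1]]' >/dev/null; m &&
python3 -m creep '[[-1,0,0,0,0,0,1],[-1,0,0,0,0,0,1]]' >/dev/null && m &&
python3 -m creep '[[-1,0,0,0,0,0,1]]' >/dev/null && m &&
python3 -m creep '[[-1,0,0,0,0,0,1]]' >/dev/null && m &&
python3 -m creep '[[-1,0,0,0,0,0,1]]' >/dev/null && m &&
python3 -m creep '[[-1,0,0,0,0,0,1]]' >/dev/null && m &&
python3 -m creep '[[-1,0,0,0,0,0,1]]' >/dev/null && m &&
python3 -m creep '[[-1,0,0,0,0,0,1]]' >/dev/null && m &&
python3 -m creep '[[-1,0,0,0,0,0,1]]' >/dev/null && m &&
python3 -m creep '[[-1,0,0,0,0,0,1]]' >/dev/null && m &&
python3 -m creep '[[-1,0,0,0,0,0,1]]' >/dev/null && m &&
python3 -m creep '[[-1,0,0,0,0,0,1]]' >/dev/null && m &&
python3 -m creep '[[-1,0,0,0,0,0,1]]' >/dev/null && m &&
python3 -m creep '[[-1,0,0,0,0,0,1]]' >/dev/null && m
```

```text
sys.exit(int(s["ft_force"][0]>8))
13.05 [0.5231 0.1686 0.0136] F [5.1 4.2 2.3] w 0.0147 g 39.0
13.22 [0.5211 0.1685 0.0136] F [5.2 3.7 2. ] w 0.0147 g 39.0
13.3 [0.5201 0.1684 0.0136] F [4.1 3.8 1.9] w 0.0147 g 39.0
13.38 [0.5191 0.1683 0.0136] F [4.4 5.4 2.2] w 0.0147 g 39.0
13.47 [0.5181 0.1683 0.0136] F [5.6 4.6 2.9] w 0.0145 g 39.0
13.55 [0.5171 0.1682 0.0136] F [5.4 4.7 2. ] w 0.0144 g 39.0
13.63 [0.5161 0.1681 0.0136] F [4.3 4.4 2.2] w 0.0145 g 39.0
13.72 [0.5151 0.1681 0.0136] F [4.5 4.1 1.6] w 0.0143 g 39.0
13.8 [0.5141 0.168  0.0136] F [4.4 4.8 1.9] w 0.0146 g 39.0
13.88 [0.5131 0.1679 0.0136] F [4.5 4.7 1.8] w 0.015 g 39.0
13.97 [0.5121 0.1679 0.0136] F [5.5 3.2 2.3] w 0.0148 g 39.0
14.05 [0.5111 0.1678 0.0136] F [4.9 4.9 2.5] w 0.0151 g 39.0
14.13 [0.5103 0.1677 0.0136] F [7.8 4.8 0.2] w 0.0141 g 38.9
14.22 [0.5097 0.1677 0.0136] F [ 9.1  5.1 -2.1] w 0.0148 g 38.9
```

The stop's buffer was felt at TCP x ≈ 0.5105, about 86 mm out and now squashed by about 1 mm. I'll let go of the post, shut the fingers above it and go over the raised lever.

```bash
python3 -m creep '[[0,0,0,0,0,0,0.5],[0,0,0,0,0,0,0],[0,0,0,0,0,0,-1],[0,0,0,0,0,0,-1],[0,0,0,0,0,0,-1],[0,0,-15,0,0,0,-1],[0,0,-30,0,0,0,-1],[0,0,-30,0,0,0,-1],[0,0,-20,0,0,0,0],[-6,27,0,0,0,0,1],[-7,28,0,0,0,0,1],[-7,28,0,0,0,0,1],[-7,28,0,0,0,0,1],[-6,28,0,0,0,0,1],[-5,26,0,0,0,0,1],[0,0,0,0,0,0,1],[0,0,0,0,0,0,1],[0,0,0,0,0,0,1]]' >/dev/null; python3 rel.py .4827 .0006 .0655
python3 - <<'E'
from h import *
snap('wrist','w5');snap('scene','s5')
x=np.array([.998,.0655,0]);y=np.array([-.0655,.998,0])
H=np.array([.6165,.0098,.024])-.0864*x
th=.268+.69; tip=H-x*.083*np.cos(th)+np.array([0,0,.083*np.sin(th)])
print(tip,[proj(f,[tip+.018*y,tip,tip-.018*y,H]).round(0).tolist() for f in('w5','s5')])
a=cv2.imread('pics/w5.png')[0:340];b=cv2.resize(cv2.imread('pics/s5.png')[185:295,265:340],None,fx=3,fy=3)[:330]
cv2.imwrite('pics/c7.png',cv2.convertScaleAbs(np.hstack([a[:330],b]),alpha=1.4))
E
```

```text
t 15.7167 p [4.809e-01 2.000e-04 1.080e-01] x [ 0.998  0.066 -0.   ] z [-0.     0.001 -1.   ] F [-0.   0.1 -0.6] w 5.373756371684393e-05
tool mm [ 1.8 -0.3 42.5]
[0.48263023 0.00101396 0.09189756] [[[247.0, 228.0], [278.0, 228.0], [310.0, 228.0], [279.0, 134.0]], [[331.0, 202.0], [329.0, 196.0], [328.0, 190.0], [308.0, 216.0]]]
```

View pics/c7.png

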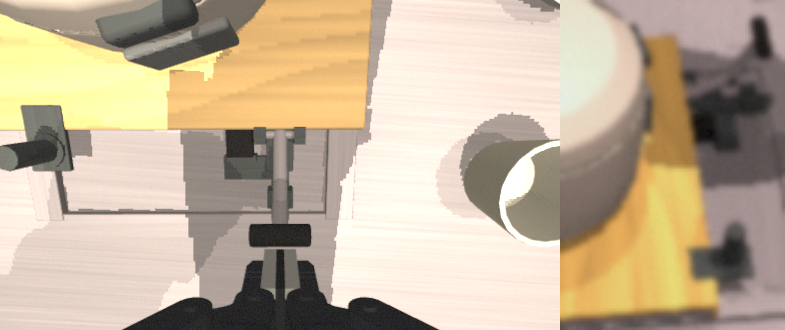

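The bar is at about (280,235) with the lever up at roughly 0.62 rad. The tray edge is at the buffer, at (240,130). I'll press down along the lever's arc, reading the force as I go.

```bash
sed 's/\[2\])>6/[2])>20/' f.py > d.py; tail -1 d.py
python3 -m creep '[[-3,0.5,20,0,0,0,1],[0,0,18,0,0,0,1],[0,0,2,0,0,0,1],[0,0,0,0,0,0,1]]' >/dev/null; python3 d.py &&
python3 -m creep '[[0,0,2.5,0,0,0,1],[0,0,2.5,0,0,0,1]]' >/dev/null && python3 d.py &&
python3 -m creep '[[-3,0,2.8,0,0,0,1],[-3,0,2.8,0,0,0,1]]' >/dev/null && python3 d.py &&
python3 -m creep '[[-2.8,0,3,0,0,0,1],[-2.8,0,3,0,0,0,1]]' >/dev/null && python3 d.py &&
python3 -m creep '[[-2.5,0,3.3,0,0,0,1],[-2.5,0,3.3,0,0,0,1]]' >/dev/null && python3 d.py
```

```text
sys.exit(int(abs(s['ft_force'][2])>20))
16.15 [ 0.4775 -0.0005  0.0676] F [ 0.3 -0.3  0.4] w -0.0002 g 0.0
16.32 [ 0.4784 -0.0008  0.0637] F [-0.8  0.7 -0.5] w 0.0001 g 0.0
16.48 [ 0.4722 -0.0013  0.0578] F [-0.1  1.1  6.6] w -0.0001 g 3.0
16.65 [ 0.4661 -0.0018  0.0517] F [-0.5  1.5  6.5] w -0.0001 g 3.5
16.82 [ 0.4608 -0.0021  0.045 ] F [-2.6  0.9  8. ] w 0.0002 g 3.8
```

```bash
python3 -m creep '[[-2.3,0,3.5,0,0,0,1],[-2.2,0,3.5,0,0,0,1]]' >/dev/null; python3 d.py &&
python3 -m creep '[[-1,0,2,0,0,0,1],[-1,0,2,0,0,0,1]]' >/dev/null && python3 d.py &&
python3 -m creep '[[-0.8,0,1.5,0,0,0,1],[-0.8,0,1.5,0,0,0,1]]' >/dev/null && python3 d.py &&
python3 -m creep '[[-0.7,0,1.5,0,0,0,1],[-0.5,0,1.5,0,0,0,1]]' >/dev/null && python3 d.py &&
python3 -m creep '[[-0.5,0,1.5,0,0,0,1],[-0.5,0,1.5,0,0,0,1]]' >/dev/null && python3 d.py &&
python3 -m creep '[[-0.5,0,1.5,0,0,0,1],[-0.4,0,1.5,0,0,0,1]]' >/dev/null && python3 d.py
```

```text
16.98 [ 0.456  -0.0025  0.038 ] F [-3.7 -0.   6.5] w -0.0003 g 3.7
17.15 [ 0.4538 -0.0026  0.0339] F [-4.8  0.6  8. ] w -0.0004 g 3.7
17.32 [ 0.4522 -0.0027  0.0309] F [-5.   0.3  6.6] w 0.0003 g 3.5
17.48 [ 0.4509 -0.0028  0.028 ] F [-5.  -0.4  6.7] w 0.0002 g 3.4
17.65 [ 0.45   -0.0029  0.025 ] F [-4.9  0.8  6.8] w -0.0002 g 3.3
17.82 [ 0.449  -0.0029  0.022 ] F [-5.7 -0.1  7.6] w -0.0003 g 3.1
```

```bash
python3 -m creep '[[-0.3,0,1,0,0,0,1],[0,0,0,0,0,0,1]]' >/dev/null; python3 d.py &&
python3 -m creep '[[0,0,0.7,0,0,0,1],[0,0,0,0,0,0,1]]' >/dev/null && python3 d.py &&
python3 -m creep '[[0,0,0.6,0,0,0,1],[0,0,0,0,0,0,1]]' >/dev/null && python3 d.py &&
python3 -m creep '[[0,0,0.5,0,0,0,1],[0,0,0,0,0,0,1]]' >/dev/null && python3 d.py &&
python3 -m creep '[[0,0,0.5,0,0,0,1],[0,0,0,0,0,0,1]]' >/dev/null && python3 d.py
```

```text
17.98 [ 0.4487 -0.0029  0.0208] F [-2.7  0.3  2.8] w -0.0003 g 1.6
18.15 [ 0.449  -0.0029  0.0202] F [-4.  -0.   5.1] w 0.0001 g 2.4
18.32 [ 0.4492 -0.0029  0.0198] F [-4.7  0.5 13. ] w 0.0001 g 6.0
18.48 [ 0.4494 -0.0029  0.0196] F [-5.1  0.1 19. ] w -0.0004 g 9.3
18.65 [ 0.4496 -0.0029  0.0193] F [-4.4  0.5 25.3] w -0.0 g 12.7
```

The bottom was felt at the same height as the locked lever at the start: 13 N here and 11.5 N then, both at z 0.0198. I'll lift off and check.

```bash
python3 -m creep '[[0,0,-1,0,0,0,1],[0,0,-4,0,0,0,1],[0,0,-15,0,0,0,1],[0,0,-30,0,0,0,1],[0,0,-30,0,0,0,1],[0,0,-20,0,0,0,1],[0,0,0,0,0,0,1],[0,0,0,0,0,0,1],[0,0,0,0,0,0,1]]' >/dev/null; python3 f.py
python3 - <<'E'
from h import *
snap('wrist','w6');snap('scene','s6')
x=np.array([.998,.0655,0]);y=np.array([-.0655,.998,0])
H=np.array([.6165,.0098,.024])-.0864*x
for a in(0,.2):
  th=.268+a; tip=H-x*.083*np.cos(th)+np.array([0,0,.083*np.sin(th)])
  print(tip,[proj(f,[tip+.018*y,tip,tip-.018*y,H]).round(0).tolist() for f in('w6','s6')])
a=cv2.imread('pics/w6.png')[0:330];b=cv2.resize(cv2.imread('pics/s6.png')[150:315,150:350],None,fx=1.15,fy=2)[:330]
cv2.imwrite('pics/c8.png',cv2.convertScaleAbs(np.hstack([a,b]),alpha=1.4))
E
```

```text
19.4 [ 0.4497 -0.0029  0.1182] F [-0.3  0.  -0.1] w 0.0001 g 0.0
[ 0.45039577 -0.00110163  0.04597868] [[[252.0, 204.0], [277.0, 204.0], [302.0, 204.0], [277.0, 89.0]], [[342.0, 214.0], [341.0, 208.0], [340.0, 202.0], [308.0, 216.0]]]
[ 0.45634575 -0.00071113  0.06144149] [[[250.0, 201.0], [277.0, 201.0], [304.0, 201.0], [277.0, 89.0]], [[340.0, 210.0], [339.0, 204.0], [338.0, 198.0], [308.0, 216.0]]]
```

View pics/c8.png

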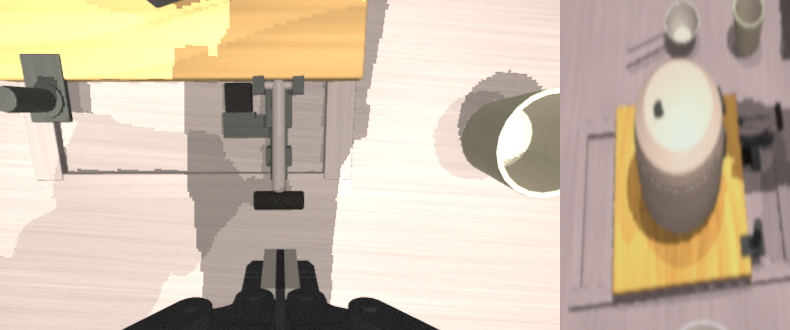

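The bar spans columns 254–304 (50 px, the lever-down size) and lies 114 px below the hinge. The cooker stands in place and the tray is out.

```bash
python3 -c "
from bench import bot
print(bot.job_done())"
```

```text
the job is handed in; nothing more can be done
None
```

The job is handed in, though no verdict came back: the tray is out about 86 mm at its end stop, the lever was felt fully down at about 25 N, the cooker stands in place, and the robot is clear.

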